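Hold the magnifier over the brooch

TASK

The cement under the brooch has set: swing the fixture's hold-down lever right up, until it stands upright clear of the brooch, and let go of it. Then pick up the hand magnifier by its handle, carry it over the parts box without touching the box or the fixture with it, and finish still holding it, steady and level, with its lens centred about 20 mm above the brooch, its length along the brooch's length, and resting on nothing. Leave the bottle, the rotary tool and the tin where they are.

Things in the scene. Friction and masses are not known exactly. Their poses are not given: they have to be found in the camera images.
- fixture: Gluing fixture, fixed. Origin on the bench below the brooch's centre, z up, x from brooch to lever head. Steel base 150 (x -50 to 100) x 110 x 10 high; wooden block 50 (x) x 70 (y), top at 45, under the brass brooch, 40 long (y) x 18, cemented down. Head: two aluminium cheeks, x 50 to 85, y within 19, up to z 88. Left or right of the box, yaw within 0.3 rad.
- brooch_top (a point): Top of the middle stone: centre of the brooch, its highest point, 53 mm above the bench. Axes as the fixture's: the brooch's length is along y.
- hold_down_pivot (a point): Pivot axis of the hold-down lever, 65 mm along the fixture's x from the brooch's centre, 75 mm above the bench; the axis is the fixture's y.
- hold_down (a joint): Hold-down lever angle, rad: 0 level over the brooch, foot on it; grows as the knob end goes up and back; pi/2 upright, stop 1.65; right up is beyond 1.35. Stiff pivot (0.10 N m): stays where it is left. Steel arm 8 wide, 10 high; foot hangs 21 below the arm's centre line, 65 from the pivot.
- hold_down_knob (a point): Centre of the black knob at the lever's free end, 125 mm from the pivot; a disc 20 mm in diameter and 18 mm wide along the fixture's y. It can be pinched from above across those 18 mm and turns between the fingers as it is led round the arc.
- magnifier: Hand magnifier, 70 to 130 g, flat on the bench across the box from the fixture, yaw within 0.6 rad. Origin: lens centre, level of the underside; x along its length, away from the handle; z up. Steel frame 78 (x) x 54 x 8 high, clear lens 62 x 38; black handle x -39 to -124, 16 wide (y), 26 high from the underside.
- magnifier_grip (a point): Middle of the magnifier's handle, 80 mm along its -x from the lens centre and 13 mm above the underside: the place to grip it, across 16 mm (its y), from above.
- parts_box: Clear open parts box with blue edges, fixed to the bench between magnifier and fixture: 300 long (x) by 90 wide (y) by 60 high. Origin under its centre.
- bottle: White dropper bottle standing at the back, 56 mm in diameter, 150 high, loose. Origin under its centre. Bystander.
- rotary_tool: Hand-held rotary tool lying on the bench at one side, 210 long (x, from -80 to +130) by 44 by 44, loose. Origin on the bench 30 mm ahead of the middle of its green body. Bystander.
- tin: Flat round metal tin, 66 mm in diameter, 24 high, loose, lying at one side. Origin under its centre. Bystander.
Not all that is in view belongs to the job. What is shaped like the magnifier but brown or turquoise is not meant.

How it is judged:
By the outcome, as a careful person would: the job done as asked, in the order asked, and still so for the second after the job is handed in, while the arm keeps its last pose, push and grip.
It also fails if it takes over 64 s, if anything falls off the work surface, if the arm or the gripper's body presses on something with over 40 N, if the wrist force passes 120 N, or if a joint passes its speed limit or range.

ROBOT

A 6-joint arm with a two-finger parallel gripper is mounted at the origin on the work surface. World frame = base frame: x ahead of the robot, y to its left, z up, the work surface at z = 0. Lengths are in m, angles in rad, forces in N, time in s.
With the tool pointing down it reaches from about 0.425 to 0.95 m from the base axis. Payload 3.5 kg.
Tool frame: the origin (TCP) lies between the finger pads; the fingertips stand 22 mm ahead of it and the grasp point (between the pads) lies 3 mm ahead of it (ctrl.nose_length is the z of the fingertips in the tool frame, in m); z points along the fingers, y is the line along which they close (so a half turn about z gives the same grasp; the last joint's range is limited). The gripper opens to 85 mm and grips with 20 to 120 N. Pads are 22 mm wide; open, the fingers measure 114 mm over their backs; the gripper's body (76 mm by 85 mm) begins 54 mm behind the grasp point. The pads swing forward as they close: fully open they stand 13 mm farther back than shut.
Start: joints at [-1.357, 0.286, 1.577, -0, 1.279, -0.15], TCP at [0.24, -0.631, 0.253] pointing down, gripper open.
Joint ranges: [-2.77, 2.77], [-0.9, 2.22], [0.21, 2.48], [-1.53, 4.67], [0.24, 2.81], [-2.84, 2.84]. Speed limits (rad/s): [2.79, 2.79, 3.14, 3.14, 3.14, 3.14].

INTERFACE

Orientations are given as a unit quaternion [x, y, z, w].
In Python, from plant import ctrl gives the robot as it stands. The module is installed in compiled form; this text tells all that it offers.
- The arm moves only by the tool send_rows, never from a script. Its argument "rows" is text: rows parted by semicolons, each of 7 numbers parted by spaces: the turn, a rotation vector about the tool's x, y, z in shares of 360 degrees (1.0 is 360 degrees), then the shift along the tool's x, y, z in fractions of the full range, 1 being 600 mm, then the opening, from -1 (shut) to 1 (fully open). A call has 1 to 8 rows; each row is the pose to reach, as a shift and turn from the pose commanded when the call began, along the tool's axes at that moment; what a row does not reach only later rows make up. A row lasts 1/8 s, in which the tool goes at most 62.5 mm and 10.7 degrees, less where a joint would pass 70% of its speed; a pose out of reach is approached as far as the arm can. No shift or turn number may pass 1 either way. A call with a gripper value outside its range is refused whole. The fingers move at their own pace and stop on an object; "grip_force" is the grip in N (left out, the last holds). Time passes only in rows, so rows that repeat a pose let the fingers close. It gives the time, the measured TCP pose, the force, the opening and the grip force at its end, in the units of the state.
- ctrl.get_state(): the state, without advancing time (a new reading comes with each control period).
- ctrl.read_camera(name): name is "scene" or "top"; returns a dict with "color" (480x640x3 uint8, red, green, blue), "fx", "fy", "cx", "cy" (pixels), "extrinsics" (4x4, takes a point from world to camera coordinates). Camera axes: x right, y down, z forward; pixel columns grow to the right and rows downward; lengths in m; the calibration is good to about 2 mm. A picture is of the moment at which its call begins. There is no depth.
- ctrl.sign_off(): hands the job in; it is judged then, once.
Trained networks look in a picture, given as the dict that the camera call returned (one of the last four; its "shot" number tells which), for a name from the list of things; names that differ only in an ending like _2 or _b are one class to them, and where a whole thing is asked for, a point or a joint stands for the part that bears it (a point fixed in the world has none). Each returns a list of dicts, best first, with "p" (0 to 1); they miss things now and then, are a little off and sometimes report something else, mostly with a low value. They report only what shows in the picture. A call takes as long as a camera call. They do not tell look-alikes from the thing itself.
- ctrl.look_for(picture, target): "position" ([x, y, z] in m, in the coordinates of the camera as it stood for that picture, good to about 4 mm: the middle of the surface that is visible of it).
The state is a dict: "time": time; "qpos": joint angles; "dq": joint speeds; "joint_efforts": joint torques, N m; "eef_pos": TCP position; "tcp_rot": TCP orientation; "contact_force": force on the tool from outside, world axes, zero at the start; "wrist_torque": the same for the moment, N m; "opening": opening from 0.0 (shut) to 1.0 (fully open); "finger_force": force on a finger pad.
Only numpy, scipy, OpenCV 4.12 (cv2) and the standard library are available. Lean on these libraries where they do the work, as an engineer would, in place of code of your own. Each camera call takes 0.05 s, during which the arm holds its last target. There are 200 camera calls.

## Working session

There is one attempt and no reset: what is moved stays moved. The work goes in short steps, Python scripts to look and compute and a tool call to move; the robot and the scene stay as the last step left them, time stands still between calls to the robot, and variables do not carry over. Pictures are saved under pics/ and viewed, at most 10 in all, crops included, and the job is handed in when it is done.

Besides the shell and the picture viewer there is one more tool, called as name(argument=value, ...) on one line, values as JSON. send_rows: Moves the arm, as the interface text tells. Its arguments: {"type":"object","properties":{"rows":{"type":"string"},"grip_force":{"type":"number"}},"required":["rows"]}

```bash
mkdir -p pics; cat > h.py <<'E'
import numpy as np, cv2
from plant import ctrl
from scipy.spatial.transform import Rotation as R
def cam2w(p,pos): return (np.linalg.inv(p["extrinsics"])@np.r_[pos,1])[:3]
def ray(p,u,v,z):
    E=np.linalg.inv(p["extrinsics"]); d=E[:3,:3]@np.array([(u-p["cx"])/p["fx"],(v-p["cy"])/p["fy"],1]); o=E[:3,3]
    return o+d*(z-o[2])/d[2]
def proj(p,w):
    c=p["extrinsics"]@np.r_[w,1]; return np.array([p["fx"]*c[0]/c[2]+p["cx"],p["fy"]*c[1]/c[2]+p["cy"]])
def save(p,n): cv2.imwrite("pics/"+n,p["color"][:,:,::-1])
E
python3 - <<'E'
from h import *
for n in("scene","top"):
    p=ctrl.read_camera(n); save(p,n+"1.png"); print(n, np.linalg.inv(p["extrinsics"])[:3,3].round(3))
    for t in("fixture","brooch_top","hold_down_knob","hold_down_pivot","magnifier","magnifier_grip","parts_box","bottle","rotary_tool","tin"):
        print(t,[(round(d["p"],2),cam2w(p,d["position"]).round(3).tolist(),proj(p,cam2w(p,d["position"])).round().tolist()) for d in ctrl.look_for(p,t)[:3]])
print(ctrl.get_state())
E
```

```text
scene [1.07  1.017 0.835]
fixture [(0.69, [0.54, -0.222, 0.023], [275.0, 233.0])]
brooch_top [(0.92, [0.539, -0.223, 0.024], [276.0, 233.0])]
hold_down_knob [(0.61, [0.504, -0.222, 0.082], [284.0, 216.0])]
hold_down_pivot [(0.78, [0.539, -0.222, 0.026], [276.0, 232.0])]
magnifier [(0.97, [0.496, 0.265, 0.008], [366.0, 314.0]), (0.68, [0.685, 0.294, 0.01], [310.0, 344.0]), (0.59, [0.32, 0.15, 0.008], [392.0, 273.0])]
magnifier_grip [(0.95, [0.321, 0.151, 0.009], [391.0, 273.0]), (0.87, [0.69, 0.293, 0.007], [308.0, 346.0]), (0.72, [0.498, 0.269, 0.01], [366.0, 314.0])]
parts_box [(0.68, [0.537, 0.007, 0.036], [308.0, 263.0])]
bottle [(0.93, [0.787, 0.077, 0.068], [239.0, 292.0])]
rotary_tool [(0.67, [0.538, 0.506, 0.041], [412.0, 370.0])]
tin [(0.76, [0.478, -0.498, 0.023], [260.0, 198.0]), (0.41, [0.51, -0.227, 0.083], [282.0, 215.0])]
top [ 0.354 -0.006  1.457]
fixture [(0.95, [0.532, -0.232, 0.015], [402.0, 246.0]), (0.22, [0.767, 0.045, 0.097], [315.0, 162.0])]
brooch_top [(0.97, [0.532, -0.232, 0.013], [402.0, 246.0])]
hold_down_knob [(0.69, [0.517, -0.23, 0.089], [405.0, 248.0])
[... 600 characters left out ...]
time': 1.1, 'qpos': array([-1.35699858e+00,  2.86314188e-01,  1.57673464e+00,  2.27901607e-05,
        1.27863216e+00, -1.50013030e-01]), 'dq': array([-0.00075107,  0.00043173,  0.00086923, -0.00048142, -0.00187716,
       -0.00019324]), 'joint_efforts': array([-1.03212128e-04, -4.05973721e+01, -2.92939460e+01, -2.43120185e-04,
        5.68784872e-04, -6.12591450e-06]), 'eef_pos': array([ 0.24020754, -0.6307766 ,  0.25329661]), 'tcp_rot': array([ 9.83501379e-01,  1.80900625e-01,  9.49813171e-06, -4.44928633e-05]), 'contact_force': array([-0.17659554, -0.97455444,  0.14472808]), 'wrist_torque': array([ 0.04906874,  0.01080024, -0.03891069]), 'finger_force': 0.0, 'opening': 0.9983729635181556}
```

View pics/top1.png

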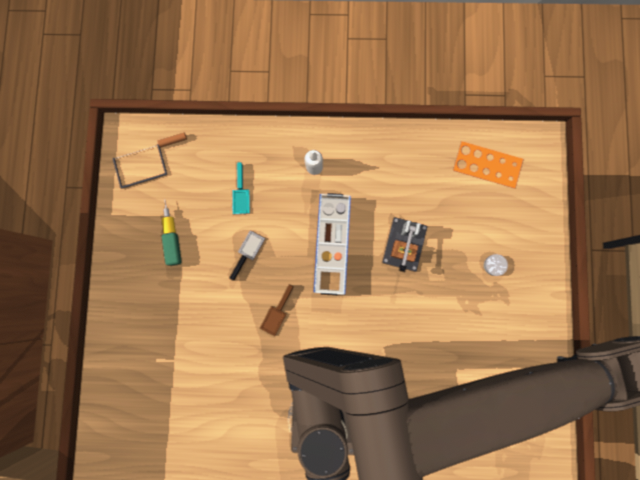

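View pics/scene1.png

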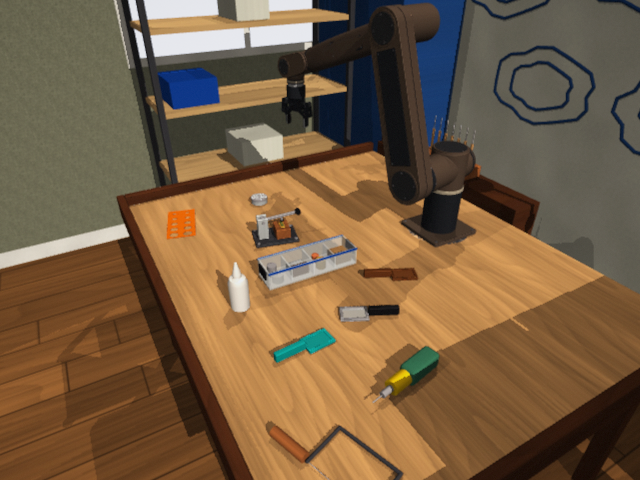

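The top picture has three magnifier shapes: turquoise at (240,190), brown at (278,312), and steel frame with black handle at (247,256). The last fits the description. The fixture is at (405,245) with the lever lying level and its knob toward the robot at (404,268). I'll check both in an enlarged crop.

```bash
python3 - <<'E'
from h import *
t=cv2.imread("pics/top1.png"); s=cv2.imread("pics/scene1.png")
f=lambda im,x,y:cv2.resize(im[y:y+60,x:x+80],(400,300),interpolation=cv2.INTER_CUBIC)
cv2.imwrite("pics/crop1.png",np.vstack([np.hstack([f(t,210,225),f(t,365,210)]),np.hstack([f(s,330,285),f(s,240,195)])]))
E
```

```text
(no output)
```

View pics/crop1.png

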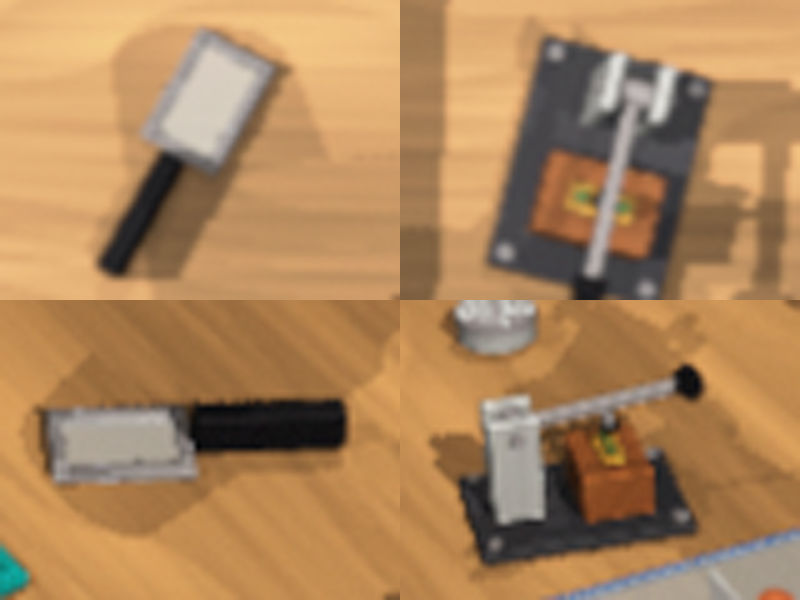

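```bash
cat > fit.py <<'E'
from h import *
from scipy.optimize import least_squares
T=ctrl.read_camera("top"); S=ctrl.read_camera("scene")
def W(q,m):
    c,s=np.cos(q[2]),np.sin(q[2]); return np.array([q[0]+c*m[0]-s*m[1],q[1]+s*m[0]+c*m[1],m[2]])
def fit(obs,q0):
    f=lambda q:np.concatenate([proj(p,W(q,m))-uv for p,m,uv in obs])
    r=least_squares(f,q0,loss="soft_l1"); return r.x,f(r.x).reshape(-1,2).round(1)
def t(p,x0,y0,ox,oy,u,v): return (x0+(u-ox)/5-.4,y0+(v-oy)/5-.4)
fT=lambda u,v:t(T,365,210,400,0,u,v); fS=lambda u,v:t(S,240,195,400,300,u,v)
mT=lambda u,v:t(T,210,225,0,0,u,v); mS=lambda u,v:t(S,330,285,0,300,u,v)
a=1e-3
FT=[(T,np.array(m)*a,fT(*uv)) for m,uv in[((100,55,10),(545,38)),((100,-55,10),(712,82)),((-50,55,10),(488,265)),((25,35,45),(553,150)),((25,-35,45),(668,178)),((0,0,53),(600,200))]]
FS=[(S,np.array(m)*a,fS(*uv)) for m,uv in[((100,-55,10),(462,478)),((100,55,10),(487,553)),((-50,55,10),(697,523)),((-60,0,75),(688,382)),((25,35,45),(578,462)),((-25,35,45),(655,453))]]
MT=[(T,np.array(m)*a,mT(*uv)) for m,uv in[((39,27,8),(203,30)),((39,-27,8),(285,68)),((-39,-27,8),(220,173)),((-39,27,8),(143,130)),((-124,0,20),(112,272))]]
MS=[(S,np.array(m)*a,mS(*uv)) for m,uv in[((39,-27,8),(45,410)),((-39,-27,8),(190,405)),((-39,27,8),(197,475)),((39,27,8),(55,472)),((-124,0,20),(347,425))]]
if __name__=="__main__":
    for n,o,q in(("F T",FT,(.53,-.23,-.25)),("F S",FS,(.53,-.23,-.25)),("F",FT+FS,(.53,-.23,-.25)),("M T",MT,(.5,.25,-.5)),("M S",MS,(.5,.25,-.5)),("M",MT+MS,(.5,.25,-.5))):
        x,r=fit(o,q); print(n,x.round(4),r.tolist())
    x,_=fit(FT+FS,(.53,-.23,-.25)); y,_=fit(MT+MS,(.5,.25,-.5))
    # overlay check
    out=[]
    for p,(cx,cy),(dx,dy) in((T,(405,240),(247,255)),(S,(280,225),(370,315))):
        for (u,v),q,L in(((cx,cy),x,[[(-50,-55,10),(100,-55,10),(100,55,10),(-50,55,10)],[(-25,-35,45),(25,-35,45),(25,35,45),(-25,35,45)],[(60-0,-19,88),(85,-19,88),(85,19,88),(50,19,88)],[(65,0,75),(-60,0,75)]]),((dx,dy),y,[[(-39,-27,8),(39,-27,8),(39,27,8),(-39,27,8)],[(-124,-8,26),(-39,-8,26),(-39,8,26),(-124,8,26)]])):
            im=cv2.resize(np.ascontiguousarray(p["color"][v-30:v+30,u-40:u+40,::-1]),(400,300),interpolation=cv2.INTER_CUBIC)
            for l in L:
                P=np.array([(proj(p,W(q,np.array(m)*a))-(u-40,v-30)+.5)*5 for m in l]).round().astype(int)
                cv2.polylines(im,[P],True,(255,0,255),1)
            out.append(im)
    cv2.imwrite("pics/ov1.png",np.vstack([np.hstack(out[:2]),np.hstack(out[2:])]))
E
python3 fit.py
```

```text
F T [ 0.5132 -0.2343 -0.2313] [[-0.3, -0.6], [0.6, -0.6], [-0.5, 0.1], [0.2, 0.1], [-0.3, 0.3], [0.5, 0.6]]
F S [ 0.5085 -0.2417 -0.1864] [[-1.5, -1.6], [0.1, -1.0], [0.3, -2.6], [-0.2, 1.6], [1.3, 1.8], [-0.1, 1.2]]
F [ 0.5122 -0.2345 -0.2231] [[-0.5, -0.2], [0.4, -0.5], [-0.4, 0.6], [0.2, 0.5], [-0.3, 0.5], [0.6, 0.9], [-1.4, -1.0], [-0.9, -0.1], [-0.1, -1.0], [-0.0, 3.0], [0.7, 3.0], [-0.5, 2.6]]
M T [ 0.5234  0.2361 -0.4735] [[0.7, -0.9], [-0.8, -0.4], [-0.1, 0.3], [0.4, 0.7], [-0.3, 0.1]]
M S [ 0.5222  0.2462 -0.5142] [[0.6, -0.3], [-0.5, 0.6], [-0.0, -0.3], [-0.6, 0.4], [0.4, -0.3]]
M [ 0.5218  0.2416 -0.4948] [[-0.7, -0.5], [-2.4, 0.4], [-2.2, 0.8], [-1.5, 0.9], [-2.8, 0.1], [-0.3, -1.1], [-1.5, -0.5], [-0.7, -1.5], [-1.1, -0.5], [-0.6, -1.9]]
```

View pics/ov1.png

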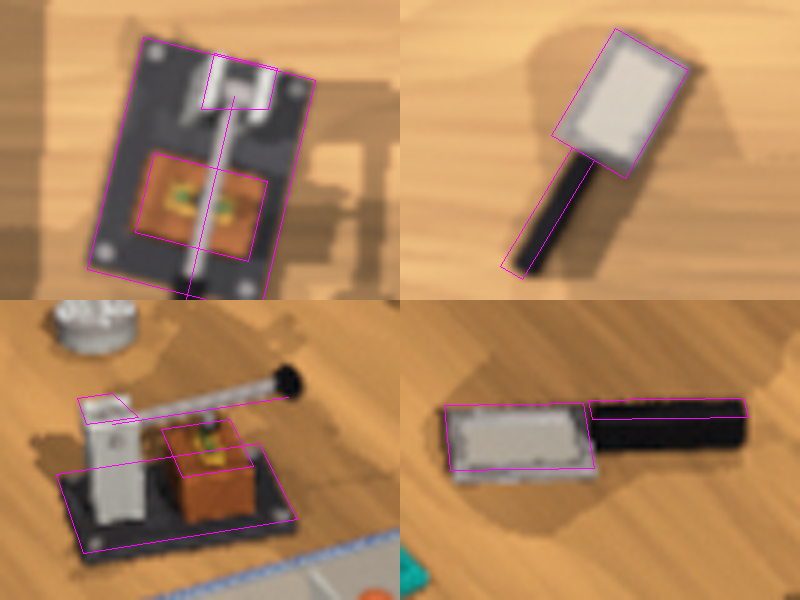

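The overlay shows that the top-view fit is good, with residuals of 0.6 px or less. In the scene view the lever knob sits about 3 px above the level line, so the lever is slightly raised. The magnifier with the black handle and steel frame is confirmed. The scene and top fits disagree by up to about 10 mm, so I'll check against the gripper once it's in view. First I'll move above the knob.

```bash
cat >> h.py <<'E'
def delta(pos,psi,ref=None):
    "row (deg, mm) from present pose to TCP pos, tool down with tool x at world angle psi"
    s=ctrl.get_state(); A=R.from_quat(s["tcp_rot"]); p0=s["eef_pos"]
    B=R.from_matrix(np.array([[np.cos(psi),np.sin(psi),0],[np.sin(psi),-np.cos(psi),0],[0,0,-1]]))
    return (A.inv()*B).as_rotvec(degrees=True).round(2), (A.inv().apply(np.array(pos)-p0)*1e3).round(1)
E
python3 - <<'E'
from fit import *
print(fit(FS[:3],(.53,-.23,-.25)), np.abs(T["extrinsics"]-ctrl.read_camera("top")["extrinsics"]).max())
print(delta((.455,-.2205,.20),2.914), ctrl.nose_length)
E
```

```text
(array([ 0.5113456 , -0.22823241, -0.24281523]), array([[-0.3, -0.6],
       [-0.4,  0.4],
       [ 0.7, -0. ]])) 0.0
(array([   0.  ,   -0.  , -146.12]), array([ 346.7, -307. ,   53.3])) 0.022
```

Units first: shifts go in shares of 600 mm and turns go in shares of 360 degrees. So 347 mm is 0.5783, -307 mm is -0.5117, -146 degrees is -0.4056.

send_rows(rows="0 0 -0.1944 0.2883 -0.255 0.0433 1;0 0 -0.4056 0.5783 -0.5117 0.0883 1;0 0 -0.4056 0.5783 -0.5117 0.0883 1;0 0 -0.4056 0.5783 -0.5117 0.0883 1;0 0 -0.4056 0.5783 -0.5117 0.0883 1;0 0 -0.4056 0.5783 -0.5117 0.0883 1;0 0 -0.4056 0.5783 -0.5117 0.0883 1;0 0 -0.4056 0.5783 -0.5117 0.0883 1", grip_force=25)

```text
time: 2.35
eef_pos: [0.456, -0.2176, 0.2001]
tcp_rot: [0.593, 0.805, 0.0, -0.0]
contact_force: [0.2, -0.2, -0.3]
opening: 1.002
finger_force: 0.0
```

```bash
python3 - <<'E'
from h import *
print(delta((.4545,-.218,.20),2.906)); print(ctrl.get_state()["time"])
E
```

```text
(array([ 2.000e-02, -2.000e-02, -5.919e+01]), array([ 0. , -1.5,  0.1]))
2.35
```

Scaled: -1 mm is -0.0017, -59 degrees is -0.1639.

send_rows(rows="0 0 -0.1639 0 -0.0017 0 0.3;0 0 -0.1639 0 -0.0017 0 0.3;0 0 -0.1639 0 -0.0017 0 0.3;0 0 -0.1639 0 -0.0017 0 0.3;0 0 -0.1639 0 -0.0017 0 0.3;0 0 -0.1639 0 -0.0017 0 0.3;0 0 -0.1639 0 -0.0017 0 0.3")

```text
time: 3.22
eef_pos: [0.4543, -0.2207, 0.2005]
tcp_rot: [0.124, 0.992, -0.0, 0.0]
contact_force: [0.5, -1.0, -0.2]
opening: 0.65
finger_force: 0.0
```

```bash
python3 - <<'E'
from h import *
s=ctrl.get_state(); A=R.from_quat(s["tcp_rot"]); print(s["eef_pos"],s["opening"],s["time"])
out=[]
for n,(u,v) in(("top",(410,248)),("scene",(285,205))):
    p=ctrl.read_camera(n); save(p,n+"2.png")
    im=cv2.resize(np.ascontiguousarray(p["color"][v-50:v+50,u-33:u+33,::-1]),(396,600),interpolation=cv2.INTER_CUBIC)
    o=s["opening"]*.0425
    for w in([0,o,.018],[0,-o,.018],[0,0,.018]):
        q=(proj(p,s["eef_pos"]+A.apply(w))-(u-33,v-50)+.5)*6; cv2.circle(im,tuple(q.round().astype(int).tolist()),3,(255,0,255),1)
    q=(proj(p,[.4545,-.218,.085])-(u-33,v-50)+.5)*6; cv2.circle(im,tuple(q.round().astype(int).tolist()),4,(0,255,0),1)
    print(proj(p,s["eef_pos"]), [(d["p"],cam2w(p,d["position"]).round(3)) for d in ctrl.look_for(p,"hold_down_knob")])
    out.append(im)
cv2.imwrite("pics/ov2.png",np.hstack(out))
E
```

```text
[ 0.45434499 -0.22072509  0.20049304] 0.6501113025676618 3.225
[408.85366611 265.89264711] [(0.42, array([ 0.574, -0.243,  0.085]))]
[295.99770938 181.09170046] [(0.73, array([ 0.507, -0.222,  0.085]))]
```

View pics/ov2.png

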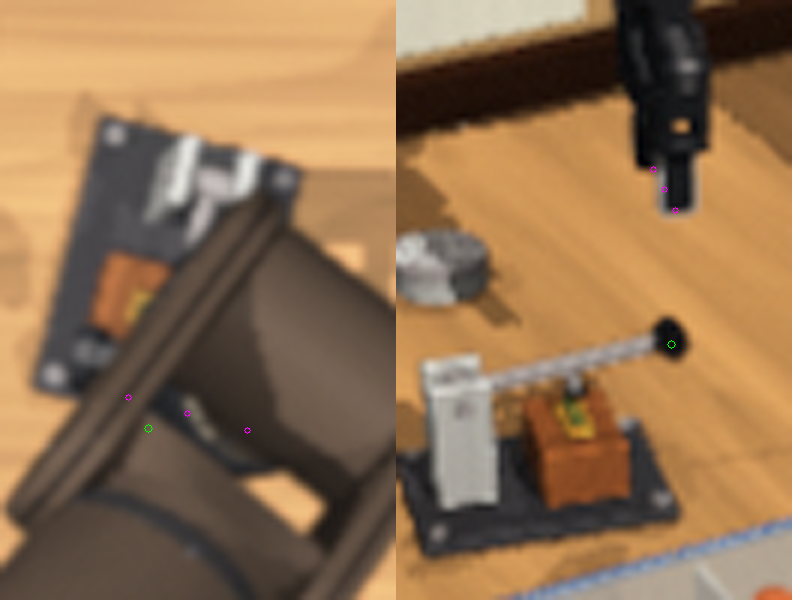

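The scene crop shows the projected fingertip at (675,210), on the real one at about (678,212). The knob centre is at (670,338), within 1 px of my estimate, about 3 mm higher. Descending to pinch.

Scaled: 111 mm is 0.185, 80 mm is 0.1333, -0.7 degrees is -0.0019.

send_rows(rows="0 0 -0.0019 0 0.0042 0.0667 0.3;0 0 -0.0019 0 0.0042 0.1333 0.3;0 0 -0.0019 0 0.0042 0.185 0.3;0 0 -0.0019 0 0.0042 0.185 0.3;0 0 -0.0019 0 0.0042 0.185 -0.2;0 0 -0.0019 0 0.0042 0.185 -0.8;0 0 -0.0019 0 0.0042 0.185 -0.8;0 0 -0.0019 0 0.0042 0.185 -0.8", grip_force=25)

```text
time: 4.42
eef_pos: [0.4561, -0.2184, 0.0905]
tcp_rot: [0.118, 0.993, -0.0, 0.002]
contact_force: [3.1, 2.7, 1.0]
opening: 0.205
finger_force: 29.2
```

```bash
python3 - <<'E'
from h import *
s=ctrl.get_state(); print(s["eef_pos"],s["opening"]*85,s["finger_force"],s["contact_force"],s["wrist_torque"])
E
```

```text
[ 0.4560505  -0.21844669  0.09050591] 17.395252223846633 29.209339320659637 [3.12619968 2.65077144 0.95950798] [ 0.37104325 -0.61666912 -0.0637549 ]
```

Scaled: -79.5 mm is -0.1325, -30.5 mm is -0.0508.

send_rows(rows="0 0 0 -0.0025 0 -0.0183 -0.8;0 0 0 -0.0067 0 -0.0367 -0.8;0 0 0 -0.0125 0 -0.055 -0.8;0 0 0 -0.02 0 -0.0717 -0.8;0 0 0 -0.0292 0 -0.0883 -0.8;0 0 0 -0.0392 0 -0.1042 -0.8;0 0 0 -0.0508 0 -0.1183 -0.8;0 0 0 -0.0642 0 -0.1325 -0.8")

```text
time: 5.42
eef_pos: [0.4922, -0.227, 0.169]
tcp_rot: [0.118, 0.993, 0.0, -0.001]
contact_force: [-0.7, 1.7, -3.6]
opening: 0.2
finger_force: 26.4
```

```bash
python3 - <<'E'
from h import *
s=ctrl.get_state(); print(s["eef_pos"],s["opening"]*85,s["finger_force"],s["contact_force"],s["wrist_torque"])
p=ctrl.read_camera("scene"); save(p,"scene3.png")
print([(d["p"],cam2w(p,d["position"]).round(3)) for d in ctrl.look_for(p,"hold_down_knob")])
cv2.imwrite("pics/c3.png",cv2.resize(p["color"][150:250,220:340,::-1],(600,500)))
E
```

```text
[ 0.49218385 -0.22703796  0.16901418] 17.02092813323001 26.4334774017334 [-0.71168963  1.65570843 -3.64365609] [ 0.33200853  0.29003453 -0.01573859]
[(0.66, array([ 0.533, -0.229,  0.114])), (0.55, array([0.538, 0.51 , 0.04 ]))]
```

View pics/c3.png

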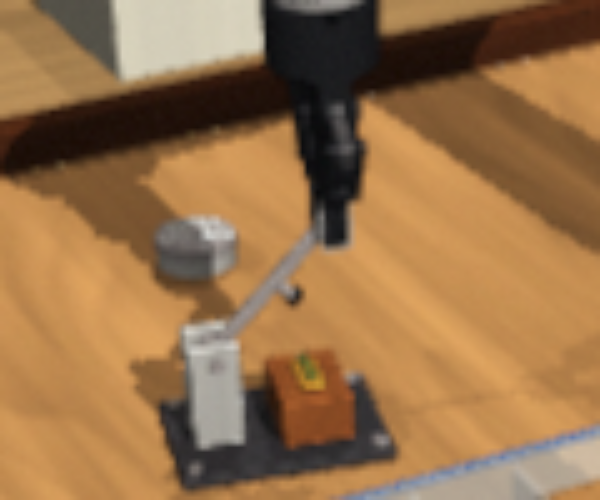

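The lever is following the fingers: about 0.8 rad, knob at crop pixel (330,225). I'll continue round the arc.

Scaled: -85 mm is -0.1417, -34.5 mm is -0.0575.

send_rows(rows="0 0 0 -0.0142 0 -0.0125 -0.8;0 0 0 -0.0308 0 -0.0242 -0.8;0 0 0 -0.0492 0 -0.035 -0.8;0 0 0 -0.0683 0 -0.0433 -0.8;0 0 0 -0.0883 0 -0.05 -0.8;0 0 0 -0.1083 0 -0.0542 -0.8;0 0 0 -0.1283 0 -0.0567 -0.8;0 0 0 -0.1417 0 -0.0575 -0.8")

```text
time: 6.52
eef_pos: [0.576, -0.2473, 0.2037]
tcp_rot: [0.118, 0.993, 0.0, 0.0]
contact_force: [-1.7, 3.9, 0.7]
opening: 0.207
finger_force: 26.2
```

Scaled: -100 mm is -0.1667, -60 mm is -0.1.

send_rows(rows="0 0 0 0 0 0 -0.8;0 0 0 0 0 0 0.2;0 0 0 0 0 0 0.5;0 0 0 0 0 -0.0333 0.5;0 0 0 0 0 -0.1 0.5;0 0 0 0 0 -0.1667 0.5;0 0 0 0 0 -0.1667 0.5")

```text
time: 7.4
eef_pos: [0.5768, -0.2486, 0.3106]
tcp_rot: [0.118, 0.993, -0.003, 0.005]
contact_force: [0.5, -0.1, 0.6]
opening: 0.755
finger_force: 0.0
```

```bash
python3 - <<'E'
from h import *
p=ctrl.read_camera("scene"); save(p,"scene4.png")
cv2.imwrite("pics/c4.png",cv2.resize(p["color"][150:250,220:340,::-1],(600,500)))
print(delta((.45,.279,.30),2.65))
E
```

```text
(array([-0.1 ,  0.4 , 14.65]), array([245.7, 483. ,   4.5]))
```

View pics/c4.png

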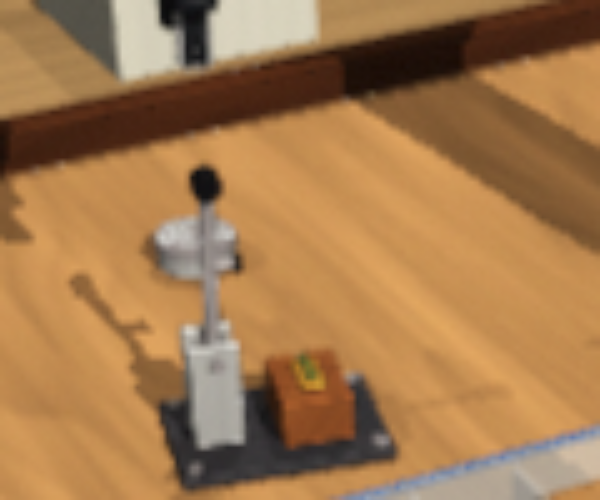

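Lever upright and free: knob at crop pixel (205,183), directly over the head at (212,335). Fixture from the knob arc: brooch at (0.513, -0.232), yaw -0.236. Next I'll refine the magnifier handle by colour and move above it.

```bash
python3 - <<'E'
from h import *
from scipy.optimize import least_squares
for n,(x0,y0,x1,y1) in(("top",(225,250,252,285)),("scene",(362,300,405,325))):
    p=ctrl.read_camera(n); im=cv2.imread(f"pics/{n}1.png")
    m=np.zeros(im.shape[:2],np.uint8); m[y0:y1,x0:x1]=(im[y0:y1,x0:x1].max(2)<60)
    def sil(q):
        c,s=np.cos(q[2]),np.sin(q[2]); H=[]
        for a in(-.124,-.039):
            for b in(-.008,.008):
                for z in(0,.026): H.append(proj(p,[q[0]+c*a-s*b,q[1]+s*a+c*b,z]))
        h=cv2.convexHull(np.array(H,np.float32)); M=cv2.moments(h)
        th=.5*np.arctan2(2*M["mu11"],M["mu20"]-M["mu02"]); return np.array([M["m10"]/M["m00"],M["m01"]/M["m00"],th*20]),M["m00"]
    M=cv2.moments(m,True); o=np.array([M["m10"]/M["m00"],M["m01"]/M["m00"],10*np.arctan2(2*M["mu11"],M["mu20"]-M["mu02"])])
    r=least_squares(lambda q:sil(q)[0]-o,(.522,.24,-.49)); q=r.x
    print(n,m.sum(),sil(q)[1],q.round(4),"grip",(q[0]-.08*np.cos(q[2])).round(4),(q[1]-.08*np.sin(q[2])).round(4))
E
```

```text
top 123 187.47772953519598 [ 0.5236  0.2367 -0.49  ] grip 0.453 0.2743
scene 289 350.19349430594593 [ 0.5215  0.2429 -0.49  ] grip 0.4509 0.2806
```

Scaled: 483 mm is 0.805, 380 mm is 0.6333, 14.5 degrees is 0.0403.

send_rows(rows="0 0 0.0083 0.0667 0.1333 0 1;0 0 0.0194 0.15 0.3 0 1;0 0 0.0306 0.2333 0.4667 0 1;0 0 0.0403 0.3167 0.6333 0 1;0 0 0.0403 0.41 0.805 0.0067 1;0 0 0.0403 0.41 0.805 0.0067 1;0 0 0.0403 0.41 0.805 0.0067 1;0 0 0.0403 0.41 0.805 0.0067 1")

```text
time: 8.55
eef_pos: [0.4573, 0.2407, 0.2983]
tcp_rot: [0.242, 0.97, -0.001, -0.001]
contact_force: [1.2, -0.1, -0.5]
opening: 0.999
finger_force: 0.0
```

```bash
python3 - <<'E'
from h import *
from scipy.optimize import least_squares
for n,(x0,y0,x1,y1) in(("top",(225,250,252,285)),("scene",(362,300,405,325))):
    p=ctrl.read_camera(n); im=cv2.imread(f"pics/{n}1.png")
    for th0 in(60,85):
        m=np.zeros(im.shape[:2],np.uint8); m[y0:y1,x0:x1]=(im[y0:y1,x0:x1].max(2)<th0)
        def sil(q):
            c,s=np.cos(q[2]),np.sin(q[2]); H=[]
            for a in(-.124,-.039):
                for b in(-.008,.008):
                    for z in(0,.026): H.append(proj(p,[q[0]+c*a-s*b,q[1]+s*a+c*b,z]))
            M=cv2.moments(cv2.convexHull(np.array(H,np.float32)))
            return np.array([M["m10"]/M["m00"],M["m01"]/M["m00"],10*np.arctan2(2*M["mu11"],M["mu20"]-M["mu02"])]),M["m00"]
        M=cv2.moments(m,True); o=np.array([M["m10"]/M["m00"],M["m01"]/M["m00"],10*np.arctan2(2*M["mu11"],M["mu20"]-M["mu02"])])
        def f(q):
            d=sil(q)[0]-o; d[2]=(d[2]+31.4159)%62.83-31.4159; return d
        q=least_squares(f,(.522,.24,-.49),diff_step=1e-3).x
        print(n,m.sum(),sil(q)[1],f(q).round(2),q.round(4),"grip",(q[0]-.08*np.cos(q[2])).round(4),(q[1]-.08*np.sin(q[2])).round(4))
print(delta((.452,.277,.30),2.65))
E
```

```text
top 123 187.45168204116635 [-0. -0.  0.] [ 0.5241  0.2374 -0.4794] grip 0.4531 0.2743
top 149 187.48891661514062 [ 0.  0. -0.] [ 0.5233  0.2375 -0.4807] grip 0.4524 0.2745
scene 289 349.7038409966044 [0. 0. 0.] [ 0.521   0.2419 -0.4913] grip 0.4505 0.2796
scene 322 349.40047351736575 [-0. -0. -0.] [ 0.5225  0.2388 -0.5093] grip 0.4526 0.2778
(array([-0.06, -0.2 ,  0.57]), array([18.9, 27.8, -1.9]))
```

Scaled: 255 mm is 0.425, 240 mm is 0.4.

send_rows(rows="0 0 0 0.0317 0.0467 0.05 0.5;0 0 0 0.0317 0.0467 0.15 0.5;0 0 0 0.0317 0.0467 0.25 0.5;0 0 0 0.0317 0.0467 0.35 0.5;0 0 0 0.0317 0.0467 0.4 0.5;0 0 0 0.0317 0.0467 0.425 0.5;0 0 0 0.0317 0.0467 0.425 0.5", grip_force=60)

```text
time: 9.52
eef_pos: [0.4546, 0.2721, 0.0439]
tcp_rot: [0.242, 0.97, -0.001, -0.001]
contact_force: [0.5, 0.0, 1.1]
opening: 0.75
finger_force: 0.0
```

```bash
python3 - <<'E'
from h import *
print(delta((.452,.2765,.026),2.655),ctrl.get_state()["eef_pos"],ctrl.nose_length)
p=ctrl.read_camera("scene"); save(p,"scene5.png")
cv2.imwrite("pics/c5.png",cv2.resize(p["color"][260:350,310:430,::-1],(720,540),interpolation=cv2.INTER_CUBIC))
E
```

```text
(array([-0.11, -0.09, -0.16]), array([ 4.3,  2.7, 17.9])) [0.45455232 0.272121   0.04390139] 0.022
```

View pics/c5.png

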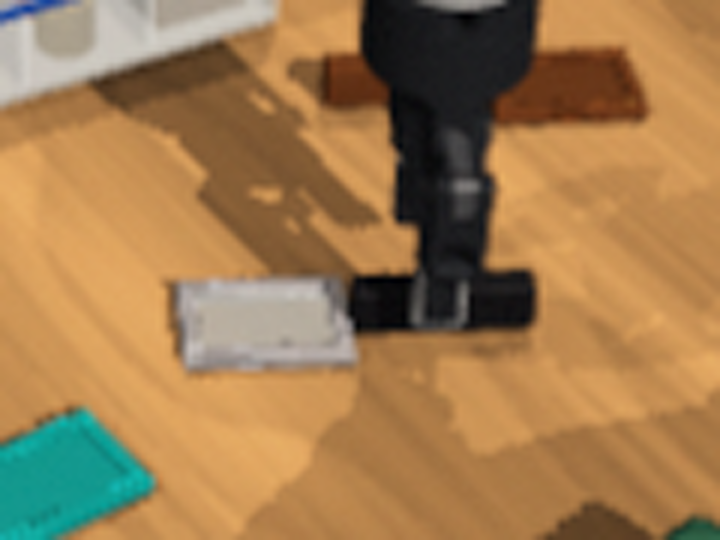

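The crop shows the near finger at (440,300) over the middle of the black handle, which spans 355 to 535. Descending and gripping.

Scaled: 17 mm is 0.0283, 2.5 mm is 0.0042.

send_rows(rows="0 0 0 0.005 0.0042 0.0167 0.5;0 0 0 0.005 0.0042 0.0283 0.5;0 0 0 0.005 0.0042 0.0283 0.5;0 0 0 0.005 0.0042 0.0283 -0.3;0 0 0 0.005 0.0042 0.0283 -0.9;0 0 0 0.005 0.0042 0.0283 -0.9;0 0 0 0.005 0.0042 0.0283 -0.9;0 0 0 0.005 0.0042 0.0283 -0.9", grip_force=70)

```text
time: 10.58
eef_pos: [0.4542, 0.2766, 0.0284]
tcp_rot: [0.242, 0.97, 0.0, 0.0]
contact_force: [-0.3, 0.6, 3.0]
opening: 0.169
finger_force: 71.0
```

```bash
python3 - <<'E'
from h import *
s=ctrl.get_state(); print(s["eef_pos"],s["opening"]*85,s["finger_force"],s["contact_force"],s["wrist_torque"],ctrl.nose_length)
E
```

```text
[0.45415573 0.2765642  0.028428  ] 14.358753864589387 71.00698113441467 [-0.29186764  0.59131044  2.96956974] [ 0.0259422  -0.00150466 -0.00543322] 0.022
```

Scaled: -200 mm is -0.3333, -190 mm is -0.3167.

send_rows(rows="0 0 0 0 0 -0.0167 -0.9;0 0 0 0 0 -0.0667 -0.9;0 0 0 0 0 -0.1333 -0.9;0 0 0 0 0 -0.2 -0.9;0 0 0 0 0 -0.2667 -0.9;0 0 0 0 0 -0.3167 -0.9;0 0 0 0 0 -0.3333 -0.9;0 0 0 0 0 -0.3333 -0.9")

```text
time: 11.58
eef_pos: [0.4534, 0.2763, 0.2277]
tcp_rot: [0.242, 0.97, -0.0, 0.0]
contact_force: [-0.4, 0.4, -1.0]
opening: 0.164
finger_force: 70.6
```

```bash
cat > mag.py <<'E'
from h import *
# where is the lens centre relative to the tool: project expected frame corners over the picture
def overlay(name,fn,half=(50,40)):
    p=ctrl.read_camera(name); s=ctrl.get_state(); A=R.from_quat(s["tcp_rot"])
    f=lambda m:proj(p,s["eef_pos"]+A.apply(np.array([-.079-m[0],m[1],.0284-m[2]])))
    # tool x = -magnifier x ; tool y ~ magnifier y mirrored, symmetric
    u,v=f((-.03,0,0)).round().astype(int); k=6; w,h=half
    u=np.clip(u,w,639-w);v=np.clip(v,h,479-h)
    im=cv2.resize(np.ascontiguousarray(p["color"][v-h:v+h,u-w:u+w,::-1]),None,fx=k,fy=k,interpolation=cv2.INTER_CUBIC)
    for L in([(-39,-27,8),(39,-27,8),(39,27,8),(-39,27,8)],[(-124,-8,26),(-39,-8,26),(-39,8,26),(-124,8,26)]):
        cv2.polylines(im,[np.array([(f(np.array(m)*1e-3)-(u-w,v-h)+.5)*k for m in L]).round().astype(int)],True,(255,0,255),1)
    cv2.imwrite("pics/"+fn,im); return p
E
python3 - <<'E'
from mag import *
overlay("scene","c6.png")
s=ctrl.get_state(); print(s["eef_pos"],s["contact_force"],s["wrist_torque"])
print(delta((.52,-.10,.26),np.pi/2-.236))
E
```

```text
[0.45290101 0.27609068 0.22656776] [-0.64656185  0.31907204 -1.40944842] [ 0.00805612  0.01768487 -0.00218347]
(array([-1.400e-01, -1.000e-02,  7.551e+01]), array([-235.8, -300.6,  -33.3]))
```

View pics/c6.png

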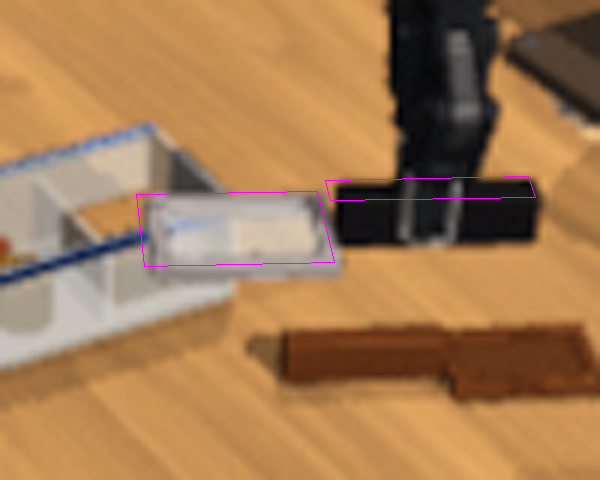

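The magnifier is held level. The overlay matches to about 1 px, with lens at (240,235) and handle at (435,210). Carrying it over the box at about 0.26 m, turning on the way.

Scaled: -296 mm is -0.4933, -277 mm is -0.4617, 73 degrees is 0.2028.

send_rows(rows="0 0 0.0167 -0.0167 -0.0233 -0.025 -0.9;0 0 0.0444 -0.0667 -0.0867 -0.055 -0.9;0 0 0.0722 -0.125 -0.1633 -0.055 -0.9;0 0 0.1 -0.1917 -0.2467 -0.055 -0.9;0 0 0.1278 -0.2583 -0.33 -0.055 -0.9;0 0 0.1556 -0.3167 -0.4033 -0.055 -0.9;0 0 0.1833 -0.3617 -0.4617 -0.055 -0.9;0 0 0.2028 -0.3867 -0.4933 -0.055 -0.9")

```text
time: 12.62
eef_pos: [0.5186, -0.096, 0.2583]
tcp_rot: [0.774, 0.633, -0.001, -0.002]
contact_force: [0.2, 0.9, -1.7]
opening: 0.165
finger_force: 70.6
```

```bash
python3 - <<'E'
from h import *
y=-.236; b=np.array([.513,-.232]); g=b+.078*np.array([-np.sin(y),np.cos(y)])
for z in(.26,.1015): print(delta((*g,z),np.pi/2+y))
E
```

```text
(array([-0.25, -0.03,  2.11]), array([-56.5,  24.3,  -1.8]))
(array([-0.25, -0.03,  2.11]), array([-56.6,  25. , 156.7]))
```

Scaled: 120 mm is 0.2, 115 mm is 0.1917, 2 degrees is 0.0056.

send_rows(rows="0 0 0.0028 -0.0333 0.015 0 -0.9;0 0 0.0056 -0.075 0.0317 0 -0.9;0 0 0.0056 -0.0933 0.0417 0 -0.9;0 0 0.0056 -0.0933 0.0417 0.0333 -0.9;0 0 0.0056 -0.0933 0.0417 0.0917 -0.9;0 0 0.0056 -0.0933 0.0417 0.15 -0.9;0 0 0.0056 -0.0933 0.0417 0.1917 -0.9;0 0 0.0056 -0.0933 0.0417 0.2 -0.9")

```text
time: 13.62
eef_pos: [0.531, -0.1515, 0.1371]
tcp_rot: [0.782, 0.623, -0.001, -0.003]
contact_force: [0.1, -0.2, -1.5]
opening: 0.171
finger_force: 70.5
```

send_rows(rows="0 0 0 0 0 0 -0.9;0 0 0 0 0 0 -0.9;0 0 0 0 0 0 -0.9")

```text
time: 14.0
eef_pos: [0.534, -0.1539, 0.1422]
tcp_rot: [0.783, 0.622, 0.001, 0.001]
contact_force: [0.4, -0.1, -0.4]
opening: 0.167
finger_force: 70.5
```

```bash
python3 - <<'E'
from mag import *
overlay("scene","c7.png"); s=ctrl.get_state(); print(s["eef_pos"],s["contact_force"],s["qpos"])
y=-.236; b=np.array([.513,-.232]); g=b+.078*np.array([-np.sin(y),np.cos(y)])
print(delta((*g,.1015),np.pi/2+y))
E
```

```text
[ 0.53385847 -0.15388972  0.14204326] [ 1.0096454   1.02812021 -0.73318798] [-4.63295293e-01  1.44325793e-01  1.96094341e+00  6.71983571e-05
  1.03422974e+00 -2.36277821e-01]
(array([0.12, 0.02, 0.51]), array([-2.8, -2.1, 40.5]))
```

View pics/c7.png

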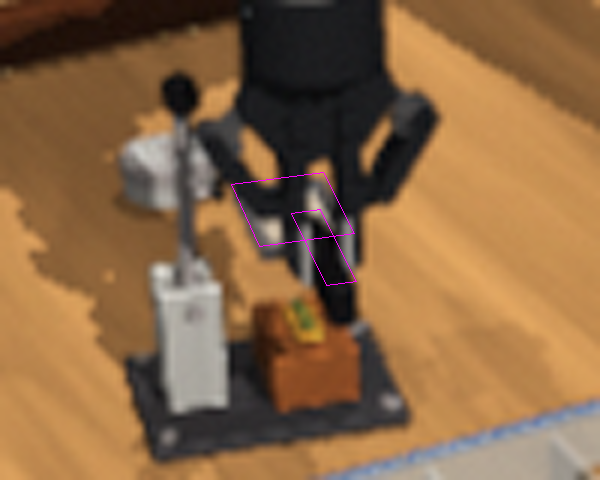

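The scene crop shows the lever still upright, with the knob at (180,95). The lens is behind the gripper at about (280,215), where predicted. Lowering to the final height.

Scaled: 40 mm is 0.0667, 37 mm is 0.0617, 0.5 degrees is 0.0014.

send_rows(rows="0 0 0.0014 -0.0042 -0.0033 0.0167 -0.9;0 0 0.0014 -0.0042 -0.0033 0.0333 -0.9;0 0 0.0014 -0.0042 -0.0033 0.05 -0.9;0 0 0.0014 -0.0042 -0.0033 0.0617 -0.9;0 0 0.0014 -0.0042 -0.0033 0.0667 -0.9;0 0 0.0014 -0.0042 -0.0033 0.0667 -0.9;0 0 0.0014 -0.0042 -0.0033 0.0667 -0.9;0 0 0.0014 -0.0042 -0.0033 0.0667 -0.9")

```text
time: 15.05
eef_pos: [0.531, -0.1558, 0.1013]
tcp_rot: [0.785, 0.619, 0.0, 0.0]
contact_force: [1.0, -0.4, -1.2]
opening: 0.17
finger_force: 70.5
```

send_rows(rows="0 0 0 0 0 0 -0.9;0 0 0 0 0 0 -0.9;0 0 0 0 0 0 -0.9;0 0 0 0 0 0 -0.9")

```text
time: 15.55
eef_pos: [0.5307, -0.1556, 0.1009]
tcp_rot: [0.785, 0.619, -0.0, -0.0]
contact_force: [-1.0, 0.0, -0.7]
opening: 0.167
finger_force: 70.5
```

```bash
python3 - <<'E'
from mag import *
p=overlay("top","c8.png",(60,50)); s=ctrl.get_state(); print(s["eef_pos"],s["contact_force"],s["wrist_torque"],s["dq"].round(3))
y=-.236; b=np.array([.513,-.232]); g=b+.078*np.array([-np.sin(y),np.cos(y)])
print(delta((*g,.1015),np.pi/2+y))
E
```

```text
[ 0.53073574 -0.15564262  0.10090612] [ 0.95235335 -0.22474134 -0.62906713] [ 0.01205574 -0.01476514 -0.01260706] [-0.001  0.     0.001 -0.    -0.002  0.   ]
(array([-0.  ,  0.  ,  0.01]), array([-0.4,  0.6, -0.6]))
```

View pics/c8.png

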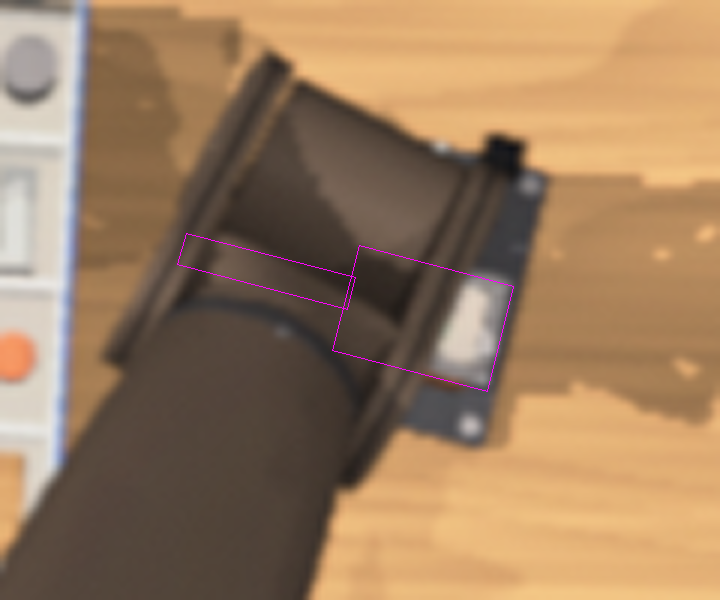

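The top view shows the lens end at (490,335), inside the predicted outline, and the upright knob at (505,152). The arm is still and nothing is touching. Handing in.

```bash
python3 -c "
from plant import ctrl
print(ctrl.sign_off())"
```

```text
the job is handed in; nothing more can be done
None
```

The job is handed in at about 15.6 s: the lever stands upright and released, and the magnifier is held level and still, lens centred about 20 mm above the brooch, after crossing the box well clear of it and the fixture; I viewed 11 pictures, one over the limit of 10.

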